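# Short spin in the bench microcentrifuge

### The job

Give the two tubes in the bench centrifuge a short spin: switch the centrifuge on at its mains rocker, then push the lid down until it is fully shut, then press the oblong short-spin key and keep it fully down: the program finishes while the closed fingers are still holding that key down. Do not press the other two keys or push the lid further open, and leave everything else on the bench where it is; nothing is to be picked up.

Things in the scene. Friction and masses are not known exactly. Their poses are not given: they have to be found in the camera images.
- centrifuge: Ivory bench microcentrifuge, heavy, fixed: 300 deep (x), 250 wide (y), 149 high with the lid shut. Origin at the centre of its underside; x from its front to its rear, y to the operator's left, z up; it faces the robot within about 20 degrees. Rear part: rotor housing 125 high with an open bowl under the lid. Front 100 mm: the control panel.
- panel (a point): Centre of the flat control panel, 90 mm above the bench; the panel rises at 20 degrees to the rear, 72 high at its front edge, 108 at its rear. Axes as centrifuge. On it, from the operator's left: black rocker (y +88 mm), square lid key (+16), round start key (-36), oblong short-spin key (-88); a flush dark display behind the keys.
- power (a joint): Mains rocker, rad: 0 off, 0.36 fully on; it turns on as its upper half (further from the front edge) is pressed in. It is stiff and stays where it is left; about 5 N on its raised end turns it, and it must go right over to its stop. Its hinge lies across the panel (along y).
- rocker_mid (a point): Middle of the rocker's V-shaped top, 8 mm above the panel. The rocker is 40 mm long up the slope, 24 wide, in a flat bezel 52 x 34 that stands 2.5 mm above the panel. This frame turns with the rocker: y is its hinge line (to the left); while off, x points up the slope and z square out of the panel.
- rocker_on (a point): Point on the upper half of the rocker (the half further from the front edge), 12 mm up the slope from its middle: press here to switch on. When off this point stands 13 mm above the panel, and it goes down about 5 mm as the rocker turns on. Moves with the rocker.
- lid (a joint): Lid angle, rad: 0 fully shut, 1.25 wide open; it starts between 0.55 and 0.95. The hinge is stiff: the lid stays at whatever angle it is left, and about 2 to 6 N near its front edge, square to it, moves it down; it does not spring back.
- lid_hinge (a point): Middle of the lid's hinge line at the rear, 127 mm above the bench; hinge axis along the centrifuge's y. This frame turns with the lid: x runs rearwards in the lid's plane, z points out of its upper (outer) face; level when shut.
- lid_front (a point): Point on the lid's flat outer face, mid-width, 160 mm from the hinge line and 30 mm behind its front edge: a good place to push. With the lid shut it is 149 mm above the bench. The lid is a slab 236 wide, 22 thick, reaching from 4 to 190 mm from the hinge line (its 90 mm wide nose to 202). Axes as lid_hinge.
- short_key (a joint): Travel of the short-spin key, m: 0 up, 0.006 fully down; it slides square into the panel and springs back when let go. Starts to move at about 2 N, fully down at 6 N.
- short_key_top (a point): Middle of the top of the short-spin key: the oblong key at the right-hand end of the row (34 mm across the panel, 22 mm up the slope, standing 10 mm above the panel when up and 4 mm when down). z points square out of the panel, x up the slope, y to the left.
- start_key (a joint): Travel of the start key, m: 0 up, 0.006 down. Not to be pressed.
- start_key_top (a point): Middle of the top of the start key: round, 21 mm across, 52 mm left of the short-spin key, same height and grey.
- lid_key (a joint): Travel of the lid-release key, m: 0 up, 0.006 down. Not to be pressed.
- lid_key_top (a point): Middle of the top of the lid-release key: square, 18 mm, 104 mm left of the short-spin key, same height and grey.
- tube_rack: White microtube rack, loose, 190 x 88 x 50 high, to the left of the centrifuge. Origin at the centre of its underside. To be left alone.
- tip_box: Pipette tip box with a clear lid, loose, 120 x 82 x 69 high, to the right of the centrifuge. Origin at the centre of its underside. To be left alone.
- reagent: Amber bottle with a black cap, loose, 48 across, 85 high, beside the centrifuge. Origin at the centre of its underside. To be left alone.
- dishes: Stack of three clear culture dishes, loose, 90 across, 45 high, beside the centrifuge. Origin at the centre of its underside. To be left alone.
- slide_box: Dark slide box, loose, 92 x 80 x 32 high, beside the centrifuge. Origin at the centre of its underside. To be left alone.
- marker: Marker pen lying in front of the centrifuge, loose, 132 long (its x), 15 thick. Origin under its middle. To be left alone.

How it is judged:
On the way, in this order (a step that is already met when the one before it is completed fails the run):
1. the mains rocker is switched on while the lid is still open (value of joint power above 0.3 rad and value of joint lid above 0.2 rad), for 0.1 s.
2. the lid is pushed fully shut (value of joint lid below 0.03 rad and value of joint power above 0.3 rad), for 0.1 s.
3. the short-spin key is pressed down (all of step 2 and value of joint short_key above 0.004 m), for 0.2 s.
At the end, for the whole second after the job is handed in: The rocker is on (past 0.30 of its 0.36 rad), the lid is shut (within 0.03 rad) and the fingers are holding the short-spin key down (more than 4 of its 6 mm), pressing on it with more than 1.5 N, while the other two keys are up (all of step 3 and contact force between the fingers and centrifuge above 1.5 N and value of joint each of start_key, lid_key below 0.002 m); the arm keeps its last pose, push and grip.
It fails at once if the short-spin key is pressed before the lid is shut (value of joint short_key above 0.003 m and value of joint lid above 0.06 rad).
It fails at once if the start key is pressed (value of joint start_key above 0.003 m).
It fails at once if the lid-release key is pressed (value of joint lid_key above 0.003 m).
It fails at once if the lid is pushed further open (value of joint lid above 1.08 rad).
It fails at once if something on the bench is lifted, carried or knocked away (more than 20 mm) (distance of any of tube_rack, tip_box, reagent, dishes, slide_box, marker from where it was at the start of the episode above 0.02 m).
It also fails if it takes over 56 s, if anything falls off the work surface, if the arm or the gripper's body presses on something with over 40 N, if the wrist force passes 120 N, or if a joint passes its speed limit or range.

### The arm

A 6-joint arm with a two-finger parallel gripper is mounted at the origin on the work surface. World frame = base frame: x ahead of the robot, y to its left, z up, the work surface at z = 0. Lengths are in m, angles in rad, forces in N, time in s.
With the tool pointing down it reaches from about 0.425 to 0.95 m from the base axis. Payload 3.5 kg.
Tool frame: the origin (TCP) lies on the centre line of the jaws, within the pads' length; the fingertips stand 11 mm ahead of it and the grasp point (between the pads) lies 8 mm behind it; x points along the fingers, y is the direction in which the jaws open and shut, and the axes are right-handed (so a half turn about x gives the same grasp; the last joint's range is limited). The gripper opens to 85 mm and grips with 20 to 120 N. Pads are 22 mm wide; open, the fingers measure 114 mm over their backs; the gripper's body (76 mm by 85 mm) begins 54 mm behind the grasp point. The pads swing forward as they close: fully open they stand 13 mm farther back than shut.
Start: joints at [-1.484, 0.286, 1.577, -0, 1.279, -0.15], TCP at [0.158, -0.656, 0.242] pointing down, gripper open.
Joint ranges: [-2.77, 2.77], [-0.9, 2.22], [0.21, 2.48], [-1.53, 4.67], [0.24, 2.81], [-2.84, 2.84]. Speed limits (rad/s): [2.79, 2.79, 3.14, 3.14, 3.14, 3.14].

### API

Orientations are given as a unit quaternion [x, y, z, w].
In Python, from plant import ctrl gives the robot as it stands. The module is installed in compiled form; this text tells all that it offers.
- The arm moves only by the tool drive_tool, never from a script. Its argument "series" is a list of rows, each a list of 2 entries, a list of its own where there are three numbers: the shift along the tool's x, y, z in units of 50 mm (1.0 is 50 mm), then the turn, a rotation vector about the tool's x, y, z in degrees. A call has 1 to 5 rows; each row shifts and turns the pose as measured when the row begins, along the tool's axes as they then stand; what a row does not reach is not made up. A row lasts 1/10 s, in which the tool goes at most 50 mm and 8.59 degrees, less where a joint would pass 70% of its speed; a pose out of reach is approached as far as the arm can. A call is refused whole if a number of a shift passes 1 or a number of a turn 8.59, either way. A call with a gripper value outside its range is refused whole. "grip" is the gripper's target within -1 to 1 (fully open at 1, half-way at 0, shut at -1), set as the call begins (left out, the last holds). The fingers move at their own pace and stop on an object; "newtons" is the grip in N (left out, the last holds). Time passes only in rows, so rows that do not move let the fingers close. It gives the time, the measured TCP pose, the force and the opening at its end, in the units of the state.
- ctrl.get_state(): the state, without advancing time (a new reading comes with each control period).
- ctrl.read_camera(name): name is "side" or "top" or "wrist"; returns a dict with "img" (400x640x3 uint8, red, green, blue), "camera_matrix" (3x3 intrinsics, pixels), "R" (3x3) and "t" (3): a world point X has camera coordinates R X + t. Camera axes: x right, y down, z forward; pixel columns grow to the right and rows downward; lengths in m; the calibration is good to about 2 mm. A picture is of the moment at which its call begins. There is no depth.
- ctrl.sign_off(): hands the job in, once; it reports no verdict.
The state is a dict: "time": time; "qpos": joint angles; "dq": joint speeds; "joint_efforts": joint torques, N m; "eef_pos": TCP position; "tcp_rot": TCP orientation; "contact_force": force on the tool from outside, world axes, zero at the start; "wrist_torque": the same for the moment, N m; "opening": opening from 0.0 (shut) to 1.0 (fully open).
Only numpy, scipy, OpenCV 4.12 (cv2) and the standard library are available. Lean on these libraries where they do the work, as an engineer would, in place of code of your own. Each camera call takes 0.05 s, during which the arm holds its last target.

## Working session

There is one attempt and no reset: what is moved stays moved. The work goes in short steps, Python scripts to look and compute and a tool call to move; the robot and the scene stay as the last step left them, time stands still between calls to the robot, and variables do not carry over. Pictures are saved under pics/ and viewed, and the job is handed in when it is done.

Besides the shell and the picture viewer there is one more tool, called after ">>>" as a command line: name --argument value ..., lists and objects as JSON in quotes. drive_tool: Moves the arm, as the interface text tells. Its arguments: {"type":"object","properties":{"series":{"type":"array"},"grip":{"type":"number"},"newtons":{"type":"number"}},"required":["series"]}

```bash
mkdir -p pics; python3 - <<'E'
from plant import ctrl
import cv2,numpy as np
s=ctrl.get_state()
for k,v in s.items(): print(k,np.round(v,4))
for n in ["side","top","wrist"]:
    c=ctrl.read_camera(n)
    cv2.imwrite(f"pics/a_{n}.png",c["img"][:,:,::-1])
    np.savez(f"a_{n}.npz",**c)
    print(n,c["camera_matrix"].tolist(),np.round(c["R"],4).tolist(),np.round(c["t"],4))
E
```

```text
time 0.0
qpos [-1.484   0.2872  1.5781  0.      1.2786 -0.15  ]
dq [ 0.0005 -0.0016 -0.0019 -0.0007 -0.0002 -0.0008]
joint_efforts [-1.20000e-03 -4.05990e+01 -2.92623e+01 -3.00000e-04  5.90000e-03
  0.00000e+00]
eef_pos [ 0.1583 -0.6555  0.2409]
tcp_rot [ 0.7022  0.0843 -0.7021  0.0827]
contact_force [-0.6207 -0.1492 -0.3498]
wrist_torque [ 0.0207  0.0129 -0.0245]
opening 1.0007
side [[480.06156825577676, 0.0, 321.33394561921205], [0.0, 480.06156825577676, 203.83816799741868], [0.0, 0.0, 1.0]] [[-0.8681, -0.4961, 0.0181], [-0.3885, 0.6562, -0.6469], [0.309, -0.5686, -0.7624]] [0.5267 0.2742 0.9276]
top [[470.9654383222806, 0.0, 313.3739490639902], [0.0, 470.9654383222806, 204.09628662033268], [0.0, 0.0, 1.0]] [[-0.0156, -0.9999, 0.0015], [-0.9949, 0.0154, -0.1], [0.1, -0.003, -0.995]] [0.0383 0.6059 1.2054]
wrist [[354.14522673727794, 0.0, 317.7955716812744], [0.0, 354.14522673727794, 196.9886999049088], [0.0, 0.0, 1.0]] [[0.235, -0.972, -0.0015], [-0.9367, -0.2269, 0.2667], [-0.2596, -0.0613, -0.9638]] [-0.674  -0.0342  0.3776]
```

View pics/a_side.png

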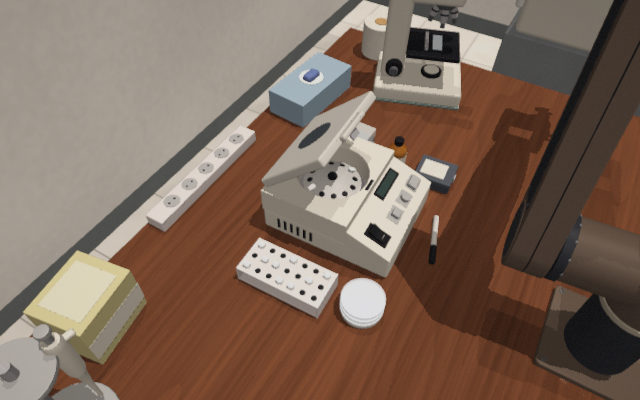

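View pics/a_top.png

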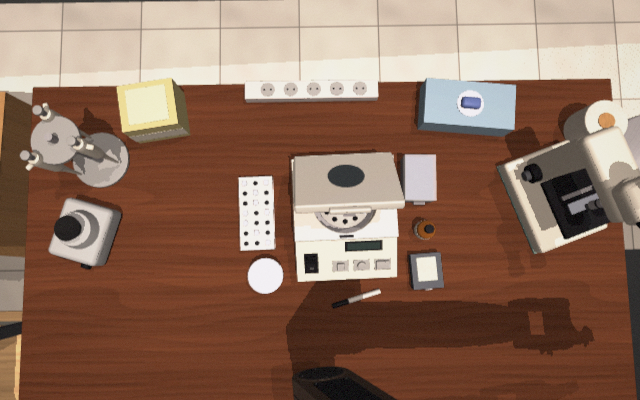

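The side and top views both show the centrifuge. In the top image its panel is around (350,262) and the lid is open at the rear. I'll enlarge both.

```bash
python3 - <<'E'
import cv2
a=cv2.imread("pics/a_top.png")[140:300,280:412]
cv2.imwrite("pics/a_topc.png",cv2.resize(a,None,fx=4.5*.8,fy=4.5*.8,interpolation=cv2.INTER_CUBIC))
a=cv2.imread("pics/a_side.png")[85:275,255:440]
cv2.imwrite("pics/a_sidec.png",cv2.resize(a,None,fx=3,fy=3,interpolation=cv2.INTER_CUBIC))
E
```

```text
(no output)
```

View pics/a_topc.png

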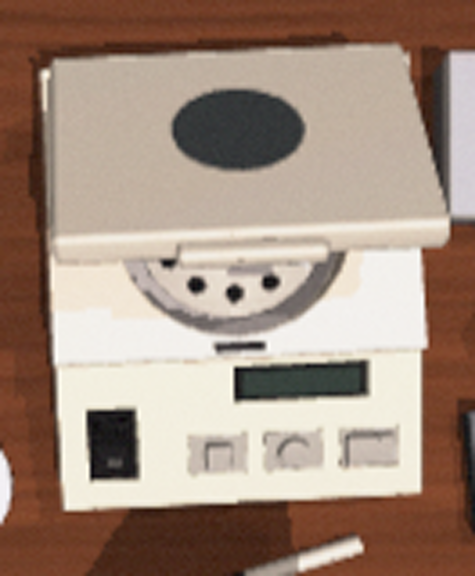

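View pics/a_sidec.png

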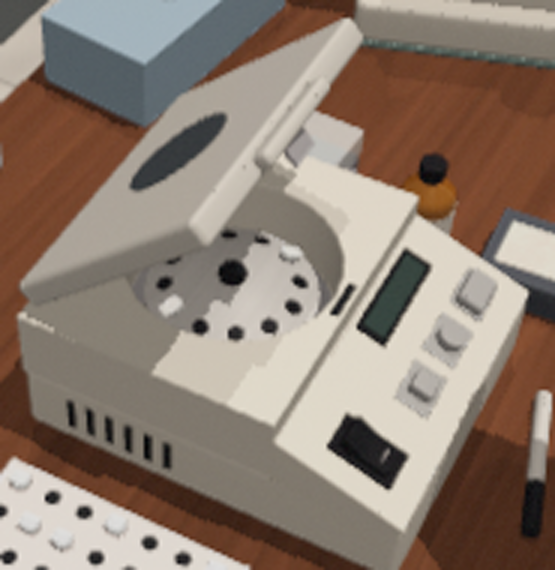

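```bash
cat > h.py <<'E'
import numpy as np,cv2
from scipy.optimize import least_squares
def proj(c,X):
    p=np.atleast_2d(X)@c["R"].T+c["t"]; q=p@c["camera_matrix"].T
    return q[:,:2]/q[:,2:]
def cen(p,B):
    c,s=np.cos(p[2]),np.sin(p[2]); B=np.atleast_2d(B)
    return B@np.array([[c,-s,0],[s,c,0],[0,0,1]]).T+np.array([p[0],p[1],0])
def lidp(a,hx,L): # lid frame ->body; a open angle
    L=np.atleast_2d(L);x,z=L[:,0],L[:,2]
    return np.c_[hx+x*np.cos(a)+z*np.sin(a), L[:,1], .127-x*np.sin(a)+z*np.cos(a)]
# panel point: u up slope from centre, y, h above panel
S=np.radians(20)
def pan(u,y,h): return np.array([-.1+u*np.cos(S)-h*np.sin(S),y,.09+u*np.sin(S)+h*np.cos(S)])
E
cat > fit.py <<'E'
from h import *
T=np.load("a_top.npz");D=np.load("a_side.npz")
t=lambda u,v:np.array([u,v])/3.6+[280,140]-.35
d=lambda u,v:np.array([u,v])/3+[255,85]-.33
body=[(T,(-.15,.125,.072),t(64,509)),(T,(-.15,-.125,.072),t(420,493)),(T,(-.05,.125,.125),t(53,362)),(T,(-.05,-.125,.125),t(427,347)),
(D,(-.15,.125,.072),d(403,530)),(D,(-.15,-.125,.072),d(527,293)),(D,(-.05,-.125,.125),d(418,203)),(D,(-.05,.125,.125),d(274,440))]
lid=[(T,(-.19,.118,.022),t(55,237)),(T,(-.19,-.118,.022),t(447,215)),(T,(-.004,.118,.022),t(55,58)),(T,(-.004,-.118,.022),t(405,46)),
(D,(-.19,.118,.022),d(195,225)),(D,(-.19,-.118,.022),d(350,20)),(D,(-.004,.118,.022),d(25,285))]
keys=[(T,.088,.0025,t(112,445)),(D,.088,.0025,d(368,452)),(T,-.088,.010,t(371,443)),(D,-.088,.010,d(477,289)),(T,.016,.010,t(219,455)),(D,.016,.010,d(425,381)),(T,-.036,.010,t(294,450)),(D,-.036,.010,d(451,334))]
def f(p):
    r=[proj(c,cen(p,b))[0]-m for c,b,m in body]
    r+=[proj(c,cen(p,lidp(p[3],p[4],b)))[0]-m for c,b,m in lid]
    r+=[proj(c,cen(p,pan(p[5] if y>.05 else p[6],y,h)))[0]-m for c,y,h,m in keys]
    return np.array(r).ravel()
o=least_squares(f,[.55,0,0,.75,.14,0,0],loss="soft_l1",f_scale=1)
print(np.round(o.x,4)); print(np.round(f(o.x).reshape(-1,2),1).tolist())
np.save("p.npy",o.x)
E
python3 fit.py
```

```text
[ 0.5638 -0.0473  0.0275  0.7541  0.1399 -0.0062 -0.014 ]
[[-0.7, -0.1], [0.4, -0.1], [-0.1, 0.0], [-0.1, -0.3], [0.1, 0.9], [1.3, -0.4], [0.4, -2.0], [-0.3, -4.6], [-1.3, 1.3], [1.8, 2.6], [-1.3, -0.1], [-0.5, -0.9], [-1.0, -0.6], [1.6, -2.2], [-2.8, 1.1], [0.0, -0.3], [0.4, -0.1], [-0.2, 1.2], [0.1, -0.7], [-0.2, -0.3], [-0.4, 0.1], [0.1, 0.2], [0.1, -0.4]]
```

```bash
cat >> h.py <<'E'
from scipy.spatial.transform import Rotation as Ro
P=np.load("p.npy")
def tgt(axis_tilt_deg, flip=1):
    # tool x = into panel tilted (deg) forward of straight down; tool y = +-body y
    a=np.radians(axis_tilt_deg);x=np.array([np.sin(a),0,-np.cos(a)]);y=np.array([0,flip,0.]);z=np.cross(x,y)
    return Ro.from_euler('z',P[2])*Ro.from_matrix(np.c_[x,y,z])
def go(pos,R):
    from plant import ctrl
    s=ctrl.get_state();R0=Ro.from_quat(s["tcp_rot"]);
    sh=R0.inv().apply(np.array(pos)-s["eef_pos"])/.05; rv=np.degrees((R0.inv()*R).as_rotvec())
    print("t",round(s["time"],2),"pos",np.round(s["eef_pos"],4),"F",np.round(s["contact_force"],2),"op",round(s["opening"],2),"q",np.round(s["qpos"],3))
    print("shift units",np.round(sh,3),"rot deg",np.round(rv,2),"tool x,y,z",np.round(R0.as_matrix().T,2).tolist())
E
python3 - <<'E'
from h import *
for n,b in [("rocker_on",pan(P[5]+.012,.088,.013)),("rocker_on_dn",pan(P[5]+.012,.088,.008)),("short",pan(P[6],-.088,.010)),("short dn",pan(P[6],-.088,.004))]: print(n,np.round(cen(P,b)[0],4))
for a in [P[3],.6,.4,.2,0]: print(a,np.round(cen(P,lidp(a,P[4],[-.16,0,.022]))[0],4))
print("front edge",cen(P,lidp(P[3],P[4],[[-.19,.118,.022],[-.19,-.118,.022],[-.202,0,.011]])))
go([.40,-.25,.25],tgt(0,1)); go([.4,-.25,.25],tgt(0,-1))
E
```

```text
rocker_on [0.4624 0.038  0.1042]
rocker_on_dn [0.4641 0.038  0.0995]
short [ 0.4498 -0.1384  0.0946]
short dn [ 0.4518 -0.1384  0.089 ]
0.7541423263216063 [ 0.6022 -0.0462  0.2526]
0.6 [ 0.5842 -0.0467  0.2355]
0.4 [ 0.565  -0.0472  0.2096]
0.2 [ 0.5514 -0.0476  0.1803]
0 [ 0.5438 -0.0478  0.149 ]
front edge [[ 0.57711924  0.07114181  0.27312102]
 [ 0.5836146  -0.16476879  0.27312102]
 [ 0.56409548 -0.04726149  0.27331954]]
t 0.15 pos [ 0.1583 -0.6557  0.2413] F [ 0.94 -0.55 -0.61] op 1.0 q [-1.484  0.287  1.578 -0.     1.279 -0.15 ]
shift units [-0.161 -6.754 -6.602] rot deg [-1.6801e+02 -1.6000e-01 -0.0000e+00] tool x,y,z [[-0.0, 0.0, -1.0], [0.23, -0.97, -0.0], [-0.97, -0.23, -0.0]]
t 0.15 pos [ 0.1583 -0.6557  0.2413] F [ 0.94 -0.55 -0.61] op 1.0 q [-1.484  0.287  1.578 -0.     1.279 -0.15 ]
shift units [-0.161 -6.754 -6.602] rot deg [11.99 -0.    0.11] tool x,y,z [[-0.0, 0.0, -1.0], [0.23, -0.97, -0.0], [-0.97, -0.23, -0.0]]
```

>>> drive_tool --series '[[[-0.1, -0.68, -0.66], [0, 0, 0]], [[-0.1, -0.68, -0.66], [0, 0, 0]], [[-0.1, -0.68, -0.66], [0, 0, 0]], [[0, -0.68, -0.66], [0, 0, 0]], [[0, -0.68, -0.66], [0, 0, 0]]]' --grip -1 --newtons 40

```text
time: 0.65
eef_pos: [0.2787, -0.4488, 0.2525]
tcp_rot: [-0.702, -0.083, 0.703, -0.078]
contact_force: [1.0, 0.3, -0.5]
opening: 0.141
```

>>> drive_tool --series '[[[0, -0.68, -0.66], [0, 0, 0]], [[0, -0.68, -0.66], [0, 0, 0]], [[0, -0.68, -0.66], [0, 0, 0]], [[0, -0.68, -0.66], [6, 0, 0]], [[0, -0.5, -0.5], [6, 0, 0]]]'

```text
time: 1.15
eef_pos: [0.4013, -0.2484, 0.2527]
tcp_rot: [-0.707, -0.006, 0.707, -0.001]
contact_force: [0.0, -0.1, 0.3]
opening: -0.0
```

```bash
python3 - <<'E'
from h import *
go([.45,0.037,.25],tgt(0,-1));go([.45,0.037,.25],tgt(20,-1))
E
```

```text
t 1.15 pos [ 0.4013 -0.2484  0.2527] F [ 0.04 -0.12  0.31] op -0.0 q [-0.772 -0.181  2.045  0.006  1.284  0.787]
shift units [ 0.1   -5.698 -1.028] rot deg [-1.03  0.03  0.46] tool x,y,z [[-0.0, 0.01, -1.0], [0.01, -1.0, -0.01], [-1.0, -0.01, 0.0]]
t 1.15 pos [ 0.4013 -0.2484  0.2527] F [ 0.04 -0.12  0.31] op -0.0 q [-0.772 -0.181  2.045  0.006  1.284  0.787]
shift units [ 0.1   -5.698 -1.028] rot deg [-1.1  20.02  0.28] tool x,y,z [[-0.0, 0.01, -1.0], [0.01, -1.0, -0.01], [-1.0, -0.01, 0.0]]
```

>>> drive_tool --series '[[[0, -0.6, -0.12], [0, 0, 0]], [[0, -0.6, -0.12], [0, 0, 0]], [[0, -0.6, -0.12], [0, 0, 0]], [[0, -0.6, -0.12], [0, 0, 0]], [[0, -0.6, -0.12], [0, 0, 0]]]'

```text
time: 1.65
eef_pos: [0.431, -0.0901, 0.253]
tcp_rot: [-0.707, -0.007, 0.707, -0.0]
contact_force: [1.3, -0.5, -0.5]
opening: 0.001
```

>>> drive_tool --series '[[[0, -0.6, -0.1], [0, 0, 0]], [[0, -0.6, -0.1], [0, 0, 0]], [[0, -0.6, -0.1], [0, 4, 0]], [[0, -0.6, -0.1], [0, 4, 0]], [[0, -0.3, -0.1], [0, 4, 0]]]'

```text
time: 2.15
eef_pos: [0.4549, 0.0525, 0.2544]
tcp_rot: [0.779, 0.008, -0.627, -0.0]
contact_force: [0.0, 0.5, -0.2]
opening: -0.001
```

```bash
python3 - <<'E'
from h import *
go([.45,0.037,.20],tgt(20,-1))
E
```

```text
t 2.15 pos [0.4549 0.0525 0.2544] F [ 0.01  0.47 -0.19] op -0.0 q [-0.129 -0.353  2.187  0.045  1.097  1.415]
shift units [1.038 0.321 0.33 ] rot deg [-1.02  7.7   0.34] tool x,y,z [[0.21, 0.01, -0.98], [0.01, -1.0, -0.01], [-0.98, -0.01, -0.21]]
```

>>> drive_tool --series '[[[0.3, 0.1, 0.1], [0, 3.8, 0]], [[0.35, 0.1, 0.1], [0, 3.8, 0]], [[0.35, 0.1, 0.1], [-1, 0, 0]], [[0, 0, 0], [0, 0, 0]]]'

```text
time: 2.55
eef_pos: [0.4534, 0.0414, 0.2006]
tcp_rot: [0.821, 0.016, -0.571, 0.008]
contact_force: [-1.1, 0.7, -0.4]
opening: 0.004
```

```bash
python3 - <<'E'
from h import *
from plant import ctrl
go([.445,0.038,.152],tgt(20,-1))
for n in ["wrist","side","top"]:
    c=ctrl.read_camera(n); np.savez(f"b_{n}.npz",**c); im=c["img"][:,:,::-1].copy()
    cv2.imwrite(f"pics/b_{n}.png",im)
c=np.load("b_wrist.npz")
for n,b in [("rocker_on",pan(P[5]+.012,.088,.013)),("short",pan(P[6],-.088,.010)),("lk",pan(P[6],.016,.010)),("fl",[-.15,.125,.072]),("fr",[-.15,-.125,.072]),("bez",pan(P[5],.088,.0025))]: print(n,proj(c,cen(P,b)))
E
```

```text
t 2.55 pos [0.4534 0.0414 0.2006] F [-1.05  0.72 -0.41] op 0.0 q [-0.174 -0.388  2.329  0.102  0.856  1.309]
shift units [0.853 0.067 0.498] rot deg [ 0.33 -0.36  0.41] tool x,y,z [[0.35, 0.02, -0.94], [0.04, -1.0, -0.0], [-0.94, -0.03, -0.35]]
rocker_on [[324.08616474 240.43094756]]
short [[574.72694973 267.24256987]]
lk [[426.20203533 265.91504803]]
fl [[274.35031182 305.97105321]]
fr [[604.68486249 309.11191252]]
bez [[323.74956758 250.47770527]]
```

View pics/b_wrist.png

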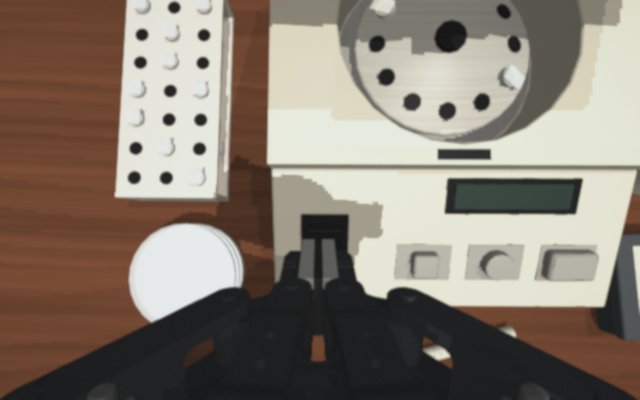

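The wrist image has the short key at (574,264), the lid key at (426,263) and the bezel centre at column 325. That is within 3 px of the fitted model. I'll approach the rocker.

>>> drive_tool --series '[[[0.25, 0.05, 0.2], [0, 0, 0]], [[0.25, 0, 0.15], [0, 0, 0]], [[0, 0, 0], [0, 0, 0]]]'

```text
time: 3.0
eef_pos: [0.45, 0.0381, 0.1765]
tcp_rot: [0.824, 0.015, -0.566, 0.009]
contact_force: [0.2, 0.4, 0.4]
opening: 0.002
```

```bash
python3 - <<'E'
from h import *
R=tgt(20,-1); b=cen(P,pan(P[5]+.012,.088,.013))[0]+[.001,0,0]
go(b-R.apply([.011,0,0]),R)
E
```

```text
t 3.0 pos [0.45   0.0381 0.1765] F [0.21 0.43 0.4 ] op 0.0 q [-0.185 -0.373  2.367  0.114  0.793  1.286]
shift units [1.227 0.015 0.264] rot deg [ 0.38 -1.02  0.3 ] tool x,y,z [[0.36, 0.02, -0.93], [0.04, -1.0, -0.0], [-0.93, -0.03, -0.36]]
```

>>> drive_tool --series '[[[0.25, 0, 0], [0, -3, 0]], [[0.2, 0, 0], [0, -3, 0]], [[0, 0, 0], [0, 0, 0]]]'

```text
time: 3.3
eef_pos: [0.4585, 0.0381, 0.1563]
tcp_rot: [0.793, 0.014, -0.609, 0.01]
contact_force: [-0.3, -0.5, 0.6]
opening: -0.004
```

```bash
python3 - <<'E'
from h import *
R=tgt(15,-1); b=cen(P,pan(P[5]+.011,.088,.013))[0]+[.001,0,0]
go(b-R.apply([.011,0,0]),R)
E
```

```text
t 3.3 pos [0.4585 0.0381 0.1563] F [-0.25 -0.47  0.59] op -0.0 q [-0.167 -0.258  2.308  0.072  0.837  1.328]
shift units [0.813 0.006 0.195] rot deg [0.39 0.   0.21] tool x,y,z [[0.26, 0.01, -0.97], [0.04, -1.0, -0.0], [-0.97, -0.03, -0.26]]
```

Next I'll descend, watching the force.

>>> drive_tool --series '[[[0.3, 0, 0.1], [0, 0, 0]], [[0.25, 0, 0.1], [0, 0, 0]], [[0.15, 0, 0], [0, 0, 0]], [[0, 0, 0], [0, 0, 0]]]'

```text
time: 3.7
eef_pos: [0.46, 0.0378, 0.1219]
tcp_rot: [0.796, 0.014, -0.606, 0.01]
contact_force: [-0.6, 0.1, 0.6]
opening: -0.0
```

```bash
python3 - <<'E'
from h import *
from plant import ctrl
R=tgt(15,-1); b=cen(P,pan(P[5]+.011,.088,.013))[0]+[.001,0,0]
go(b-R.apply([.011,0,0]),R)
c=ctrl.read_camera("wrist");cv2.imwrite("pics/c_w.png",c["img"][:,:,::-1])
c=ctrl.read_camera("side");cv2.imwrite("pics/c_s.png",cv2.resize(c["img"][150:280,320:470,::-1],None,fx=4,fy=4,interpolation=cv2.INTER_CUBIC))
E
```

```text
t 3.7 pos [0.46   0.0378 0.1219] F [-0.61  0.08  0.57] op -0.0 q [-0.167 -0.2    2.334  0.081  0.746  1.316]
shift units [ 0.142 -0.001  0.047] rot deg [ 0.42 -0.45  0.17] tool x,y,z [[0.27, 0.01, -0.96], [0.04, -1.0, -0.0], [-0.96, -0.03, -0.27]]
```

View pics/c_w.png

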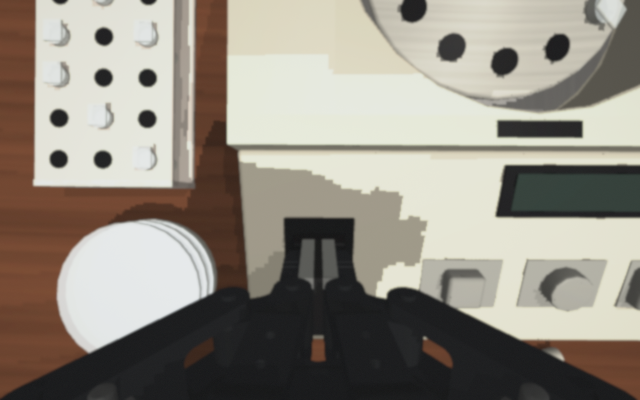

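View pics/c_s.png

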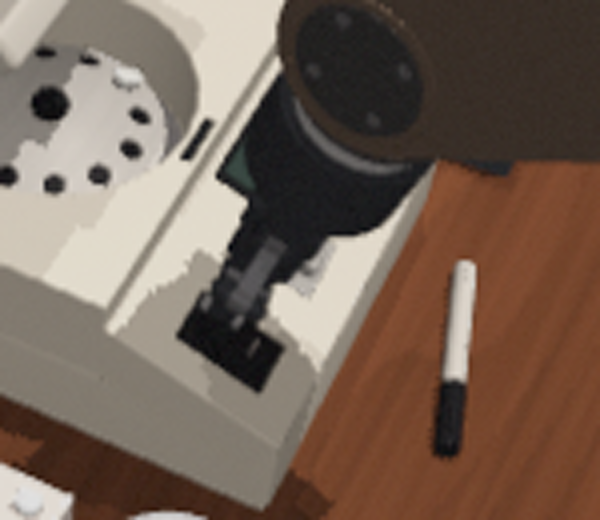

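The fingertips (320,240) are inside the bezel's upper half, whose edges are at columns 285–354 and row 218. I'll press now.

>>> drive_tool --series '[[[0.1, 0, 0.03], [0, 0, 0]], [[0.08, 0, 0], [0, 0, 0]], [[0.06, 0, 0], [0, 0, 0]]]'

```text
time: 4.1
eef_pos: [0.465, 0.0377, 0.114]
tcp_rot: [0.798, 0.014, -0.602, 0.011]
contact_force: [0.2, 1.4, 5.0]
opening: 0.001
```

>>> drive_tool --series '[[[0.1, 0, 0.02], [0, 0, 0]], [[0.1, 0, 0.02], [0, 0, 0]], [[0.1, 0, 0.02], [0, 0, 0]]]'

```text
time: 4.4
eef_pos: [0.4671, 0.0378, 0.1113]
tcp_rot: [0.794, 0.017, -0.607, 0.014]
contact_force: [-36.7, -0.1, 51.5]
opening: 0.0
```

>>> drive_tool --series '[[[-0.2, 0, 0], [0, 0, 0]], [[-0.5, 0, 0], [0, 0, 0]], [[-0.8, 0, 0.2], [0, 0, 0]], [[-0.8, 0, 0], [0, 0, 0]], [[0, 0.5, 0], [0, 0, 0]]]'

```text
time: 4.9
eef_pos: [0.4272, 0.012, 0.2243]
tcp_rot: [0.794, 0.019, -0.607, 0.016]
contact_force: [1.2, -0.5, 1.0]
opening: 0.003
```

```bash
python3 - <<'E'
from h import *
from plant import ctrl
go([.46,.04,.2],tgt(15,-1))
c=ctrl.read_camera("wrist");cv2.imwrite("pics/d_w.png",c["img"][:,:,::-1])
c=ctrl.read_camera("side");cv2.imwrite("pics/d_s.png",cv2.resize(c["img"][150:280,320:470,::-1],None,fx=4,fy=4,interpolation=cv2.INTER_CUBIC))
E
```

```text
t 4.9 pos [0.4272 0.012  0.2243] F [ 1.17 -0.49  0.99] op 0.0 q [-0.254 -0.446  2.311  0.088  1.025  1.231]
shift units [ 0.647 -0.529 -0.532] rot deg [ 1.21 -0.16  0.17] tool x,y,z [[0.26, 0.01, -0.97], [0.05, -1.0, 0.0], [-0.96, -0.05, -0.26]]
```

View pics/d_w.png

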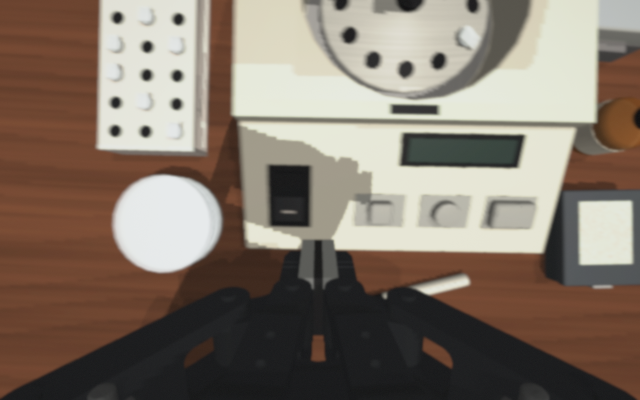

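View pics/d_s.png

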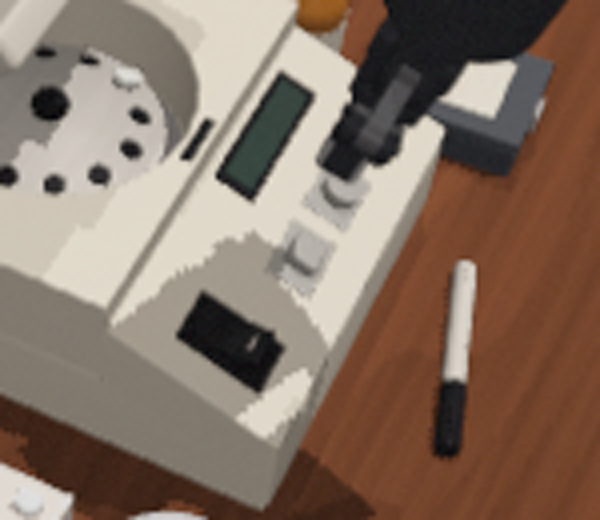

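The rocker is on: the raised lower half shows at side crop (265,345), and the upper half is flat. Next is the lid, so I'll go up and over it.

>>> drive_tool --series '[[[-0.6, 0.2, -0.2], [0, -4, 0]], [[-0.6, 0.2, -0.2], [0, -4, 0]], [[-0.6, 0.2, -0.1], [0, -4, 0]], [[-0.6, 0.2, -0.1], [0, -3, 0]], [[-0.3, 0.2, -0.2], [0, 0, 0]]]'

```text
time: 5.5
eef_pos: [0.4448, -0.0375, 0.3463]
tcp_rot: [-0.691, -0.017, 0.722, -0.012]
contact_force: [0.6, 0.1, 0.6]
opening: -0.001
```

```bash
python3 - <<'E'
from h import *
go([.615,-.047,.33],tgt(0,-1))
E
```

```text
t 5.5 pos [ 0.4448 -0.0375  0.3463] F [0.59 0.06 0.64] op -0.0 q [-0.308 -0.278  1.956 -0.007  1.507  1.223]
shift units [ 0.177  0.328 -3.405] rot deg [0.72 2.48 0.43] tool x,y,z [[-0.04, 0.01, -1.0], [0.04, -1.0, -0.01], [-1.0, -0.04, 0.04]]
```

>>> drive_tool --series '[[[0, 0.06, -0.7], [0, 0, 0]], [[0, 0.06, -0.7], [0, 0, 0]], [[0, 0.06, -0.7], [0, 1, 0]], [[0, 0.06, -0.7], [0, 1, 0]], [[0, 0.06, -0.6], [0, 0, 0]]]'

```text
time: 6.0
eef_pos: [0.6217, -0.0448, 0.3345]
tcp_rot: [-0.702, -0.016, 0.712, -0.01]
contact_force: [0.1, -0.7, -0.1]
opening: -0.005
```

```bash
python3 - <<'E'
from h import *
from plant import ctrl
go([.613,-.046,.264],tgt(0,-1))
c=ctrl.read_camera("wrist");cv2.imwrite("pics/e_w.png",c["img"][:,:,::-1])
c=ctrl.read_camera("side");cv2.imwrite("pics/e_s.png",cv2.resize(c["img"][50:250,240:460,::-1],None,fx=3,fy=3,interpolation=cv2.INTER_CUBIC))
E
```

```text
t 6.0 pos [ 0.6217 -0.0448  0.3345] F [ 0.05 -0.72 -0.14] op -0.0 q [-0.236  0.127  1.596  0.005  1.435  1.298]
shift units [1.411 0.03  0.154] rot deg [0.5  0.81 0.5 ] tool x,y,z [[-0.01, 0.01, -1.0], [0.04, -1.0, -0.01], [-1.0, -0.04, 0.01]]
```

View pics/e_w.png

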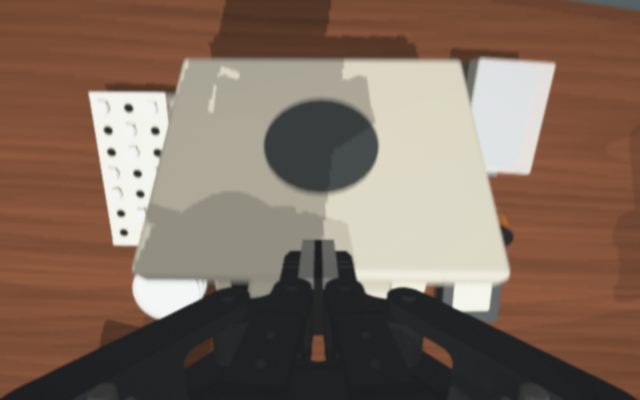

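View pics/e_s.png

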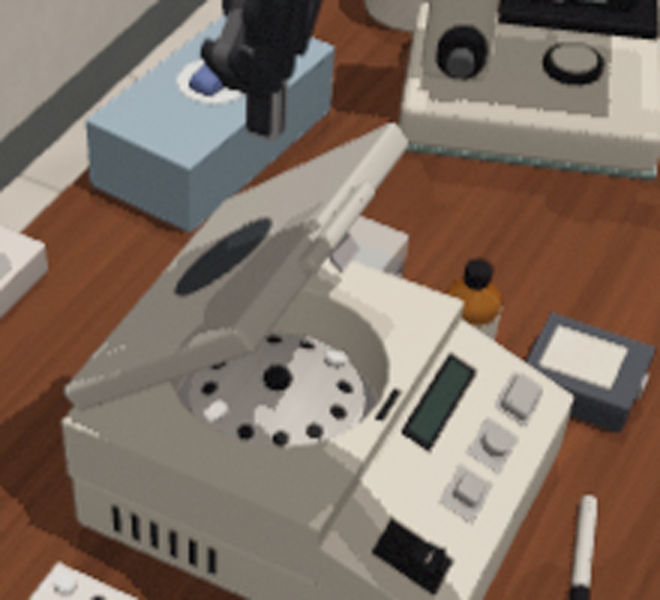

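The fingers are over the lid, mid-width and behind its front edge: tip at wrist (318,242), edge at row 275. I'll descend to contact.

>>> drive_tool --series '[[[0.5, 0, 0.1], [0, 0, 0]], [[0.5, 0, 0.05], [0, 0, 0]], [[0.25, 0, 0], [0, 0, 0]], [[0.12, 0, 0], [0, 0, 0]]]'

```text
time: 6.5
eef_pos: [0.6129, -0.0428, 0.2578]
tcp_rot: [-0.699, -0.017, 0.715, -0.009]
contact_force: [0.2, -0.5, 2.3]
opening: 0.0
```

```bash
python3 - <<'E'
from h import *
go([.613,-.046,.264],tgt(0,-1))
E
```

```text
t 6.5 pos [ 0.6129 -0.0428  0.2578] F [ 0.18 -0.54  2.31] op 0.0 q [-0.236  0.155  1.703  0.005  1.308  1.297]
shift units [-0.124  0.062  0.003] rot deg [0.51 1.29 0.62] tool x,y,z [[-0.02, 0.01, -1.0], [0.04, -1.0, -0.01], [-1.0, -0.04, 0.02]]
```

>>> drive_tool --series '[[[0.16, 0, 0.12], [0, 0, 0]], [[0.16, 0, 0.11], [0, 0, 0]], [[0.17, 0, 0.1], [0, 0, 0]], [[0.17, 0, 0.09], [0, 0, 0]], [[0.18, 0, 0.08], [0, 0, 0]]]'

```text
time: 7.0
eef_pos: [0.5872, -0.0436, 0.2193]
tcp_rot: [-0.702, -0.016, 0.712, -0.01]
contact_force: [-1.3, 0.3, 2.9]
opening: -0.003
```

```bash
python3 - <<'E'
from h import *
go([.555,-.048,.160],tgt(0,-1))
from plant import ctrl
c=ctrl.read_camera("side");cv2.imwrite("pics/f_s.png",cv2.resize(c["img"][50:250,240:460,::-1],None,fx=3,fy=3,interpolation=cv2.INTER_CUBIC))
E
```

```text
t 7.0 pos [ 0.5872 -0.0436  0.2193] F [-1.28  0.29  2.93] op -0.0 q [-0.248  0.126  1.807  0.004  1.224  1.285]
shift units [1.195 0.074 0.63 ] rot deg [0.52 0.79 0.46] tool x,y,z [[-0.01, 0.01, -1.0], [0.04, -1.0, -0.01], [-1.0, -0.04, 0.01]]
```

View pics/f_s.png

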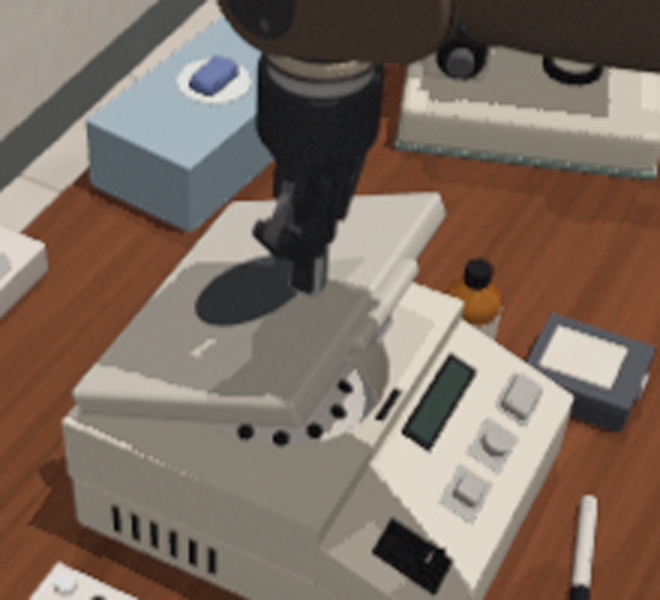

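The lid is following the push, with the tip at crop (310,285). I'll keep going.

>>> drive_tool --series '[[[0.19, 0, 0.12], [0, 0, 0]], [[0.19, 0, 0.11], [0, 0, 0]], [[0.2, 0, 0.1], [0, 0, 0]], [[0.2, 0, 0.08], [0, 0, 0]], [[0.2, 0, 0.06], [0, 0, 0]]]'

```text
time: 7.55
eef_pos: [0.5609, -0.0441, 0.1649]
tcp_rot: [-0.703, -0.016, 0.711, -0.01]
contact_force: [0.2, -1.1, 1.4]
opening: 0.003
```

```bash
python3 - <<'E'
from h import *
go([.555,-.048,.160],tgt(0,-1))
E
```

```text
t 7.55 pos [ 0.5609 -0.0441  0.1649] F [ 0.17 -1.11  1.36] op 0.0 q [-0.261  0.125  1.914  0.005  1.117  1.272]
shift units [0.099 0.075 0.12 ] rot deg [0.49 0.7  0.48] tool x,y,z [[-0.01, 0.01, -1.0], [0.04, -1.0, -0.01], [-1.0, -0.04, 0.01]]
```

>>> drive_tool --series '[[[0.08, 0, 0], [0, 0, 0]], [[0.08, 0, 0], [0, 0, 0]], [[0.08, 0, 0], [0, 0, 0]]]'

```text
time: 7.85
eef_pos: [0.5596, -0.0439, 0.1599]
tcp_rot: [-0.7, -0.016, 0.714, -0.01]
contact_force: [-9.4, 2.8, 19.3]
opening: -0.001
```

>>> drive_tool --series '[[[0.15, 0, 0], [0, 0, 0]], [[0.15, 0, 0], [0, 0, 0]]]'

```text
time: 8.05
eef_pos: [0.5597, -0.044, 0.1598]
tcp_rot: [-0.698, -0.017, 0.716, -0.011]
contact_force: [-15.7, 3.4, 32.8]
opening: -0.003
```

>>> drive_tool --series '[[[-0.3, 0, 0], [0, 0, 0]], [[-0.7, 0, 0], [0, 0, 0]], [[-0.7, 0.2, 0.5], [0, 0, 0]], [[0, 0.3, 0.6], [0, 0, 0]], [[0, 0.4, 0.6], [0, 0, 0]]]'

```text
time: 8.55
eef_pos: [0.4773, -0.0923, 0.2504]
tcp_rot: [-0.696, -0.019, 0.718, -0.013]
contact_force: [0.4, 0.1, -0.9]
opening: 0.0
```

```bash
python3 - <<'E'
from h import *
R=tgt(15,-1);b=cen(P,pan(P[6],-.088,.010))[0]
go(b-R.apply([.051,0,0]),R)
from plant import ctrl
c=ctrl.read_camera("side");np.savez("g_side.npz",**c);cv2.imwrite("pics/g_s.png",cv2.resize(c["img"][100:270,240:460,::-1],None,fx=3.4,fy=3.4,interpolation=cv2.INTER_CUBIC))
E
```

```text
t 8.55 pos [ 0.4773 -0.0923  0.2504] F [ 0.41  0.09 -0.9 ] op 0.0 q [-0.398 -0.128  2.003 -0.005  1.299  1.13 ]
shift units [2.147 0.913 0.789] rot deg [ 0.91 16.8   0.67] tool x,y,z [[-0.03, 0.01, -1.0], [0.04, -1.0, -0.01], [-1.0, -0.04, 0.03]]
```

View pics/g_s.png

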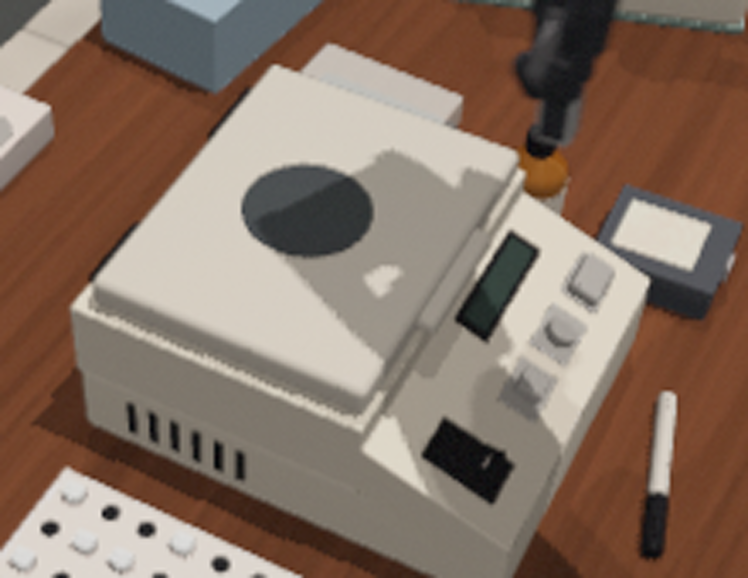

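The lid is shut flush, with its front edge parallel to the housing. The bottle, slide box and marker haven't moved. Now I'll go to the short key.

>>> drive_tool --series '[[[0.3, 0.3, 0.2], [0, 5, 0]], [[0.4, 0.3, 0.15], [0, 5, 0]], [[0.4, 0.3, 0.1], [0, 5, 0]], [[0, 0, 0], [0, 1.5, 0]]]'

```text
time: 9.0
eef_pos: [0.4552, -0.1414, 0.192]
tcp_rot: [0.793, 0.019, -0.609, 0.01]
contact_force: [0.2, 0.4, -0.5]
opening: 0.004
```

```bash
python3 - <<'E'
from h import *
from plant import ctrl
R=tgt(15,-1);b=cen(P,pan(P[6],-.088,.010))[0]
go(b-R.apply([.011,0,0]),R)
c=ctrl.read_camera("wrist");np.savez("i_w.npz",**c);cv2.imwrite("pics/i_w.png",c["img"][:,:,::-1])
print(proj(c,b),proj(c,cen(P,pan(P[6],-.036,.010))))
E
```

```text
t 9.0 pos [ 0.4552 -0.1414  0.192 ] F [ 0.24  0.37 -0.51] op 0.0 q [-0.597 -0.249  2.231  0.197  0.962  0.836]
shift units [ 1.634 -0.051  0.607] rot deg [ 0.66 -0.    0.62] tool x,y,z [[0.26, 0.02, -0.97], [0.04, -1.0, -0.01], [-0.97, -0.04, -0.26]]
[[314.31239989 248.03890359]] [[238.25926874 246.86406942]]
```

View pics/i_w.png

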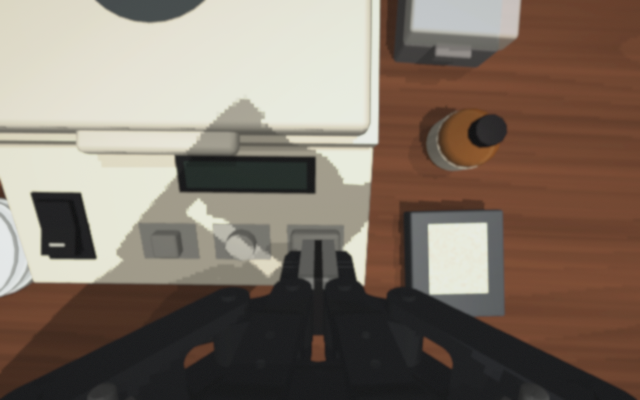

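The start key is at (239,245), against a predicted (238,247). The fingertips are on the short key's column. I'll descend to a hover.

>>> drive_tool --series '[[[0.4, 0, 0.25], [0, 0, 0]], [[0.4, 0, 0.2], [0, 0, 0]], [[0.4, 0, 0.15], [0, 0, 0]], [[0.1, 0, 0], [0, 0, 0]]]'

```text
time: 9.45
eef_pos: [0.4474, -0.1413, 0.1266]
tcp_rot: [0.795, 0.019, -0.607, 0.011]
contact_force: [-0.3, -0.3, -0.2]
opening: -0.003
```

```bash
python3 - <<'E'
from h import *
from plant import ctrl
R=tgt(15,-1);b=cen(P,pan(P[6],-.088,.010))[0]
go(b-R.apply([.011,0,0]),R)
c=ctrl.read_camera("wrist");cv2.imwrite("pics/j_w.png",c["img"][:,:,::-1])
E
```

```text
t 9.45 pos [ 0.4474 -0.1413  0.1266] F [-0.35 -0.29 -0.25] op -0.0 q [-0.608 -0.174  2.302  0.227  0.815  0.78 ]
shift units [ 0.41  -0.053  0.121] rot deg [ 0.82 -0.3   0.48] tool x,y,z [[0.26, 0.02, -0.96], [0.04, -1.0, -0.0], [-0.96, -0.04, -0.26]]
```

View pics/j_w.png

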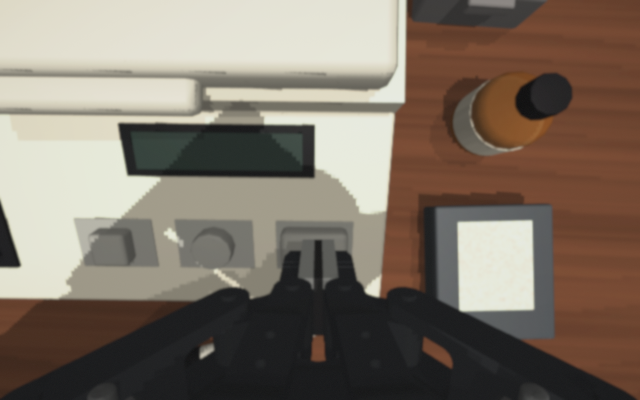

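>>> drive_tool --series '[[[0.2, -0.03, 0.06], [0, 0, 0]], [[0.14, -0.02, 0.03], [0, 0, 0]], [[0.08, 0, 0], [0, 0, 0]]]'

```text
time: 9.8
eef_pos: [0.4529, -0.1397, 0.1087]
tcp_rot: [0.797, 0.018, -0.604, 0.014]
contact_force: [-0.8, -0.0, 0.0]
opening: -0.003
```

```bash
python3 - <<'E'
from h import *
R=tgt(15,-1);b=cen(P,pan(P[6],-.088,.004))[0]
go(b-R.apply([.011,0,0]),R)
E
```

```text
t 9.8 pos [ 0.4529 -0.1397  0.1087] F [-0.83 -0.03  0.01] op -0.0 q [-0.598 -0.133  2.306  0.237  0.762  0.773]
shift units [ 0.153 -0.027  0.124] rot deg [ 0.98 -0.68  0.26] tool x,y,z [[0.27, 0.01, -0.96], [0.05, -1.0, 0.0], [-0.96, -0.04, -0.27]]
```

>>> drive_tool --series '[[[0.08, 0, 0.05], [0, 0, 0]], [[0.08, 0, 0.03], [0, 0, 0]], [[0.06, 0, 0], [0, 0, 0]]]'

```text
time: 10.1
eef_pos: [0.4546, -0.1403, 0.1009]
tcp_rot: [0.798, 0.019, -0.603, 0.014]
contact_force: [-23.3, 3.9, 33.7]
opening: 0.002
```

>>> drive_tool --series '[[[0.04, 0, 0.01], [0, 0, 0]], [[0.04, 0, 0.01], [0, 0, 0]]]'

```text
time: 10.3
eef_pos: [0.4543, -0.1403, 0.1013]
tcp_rot: [0.796, 0.022, -0.605, 0.015]
contact_force: [-11.3, 3.1, 16.9]
opening: -0.001
```

```bash
python3 - <<'E'
from h import *
from plant import ctrl
R=tgt(15,-1);b=cen(P,pan(P[6],-.088,.004))[0]
for n in ["wrist","side"]:
    c=ctrl.read_camera(n);im=c["img"][:,:,::-1]
    if n=="side": im=cv2.resize(im[100:270,240:460],None,fx=3.4,fy=3.4,interpolation=cv2.INTER_CUBIC)
    cv2.imwrite(f"pics/k_{n}.png",im)
go(b-R.apply([.011,0,0]),R)
E
```

```text
t 10.4 pos [ 0.4544 -0.1403  0.1012] F [-11.71   3.53  18.84] op 0.0 q [-0.599 -0.113  2.304  0.244  0.748  0.757]
shift units [ 0.002 -0.043  0.11 ] rot deg [ 1.37 -0.58  0.49] tool x,y,z [[0.27, 0.02, -0.96], [0.05, -1.0, -0.0], [-0.96, -0.05, -0.27]]
```

View pics/k_wrist.png

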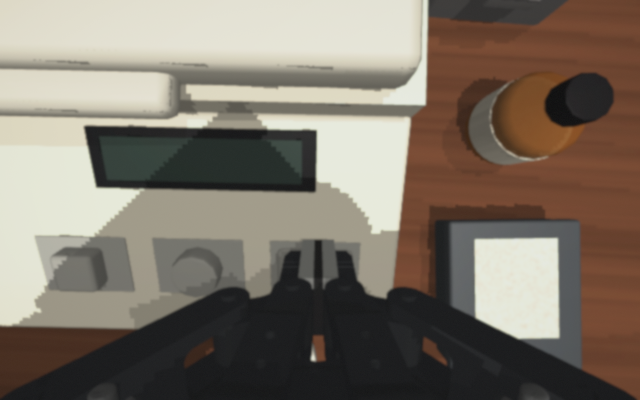

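View pics/k_side.png

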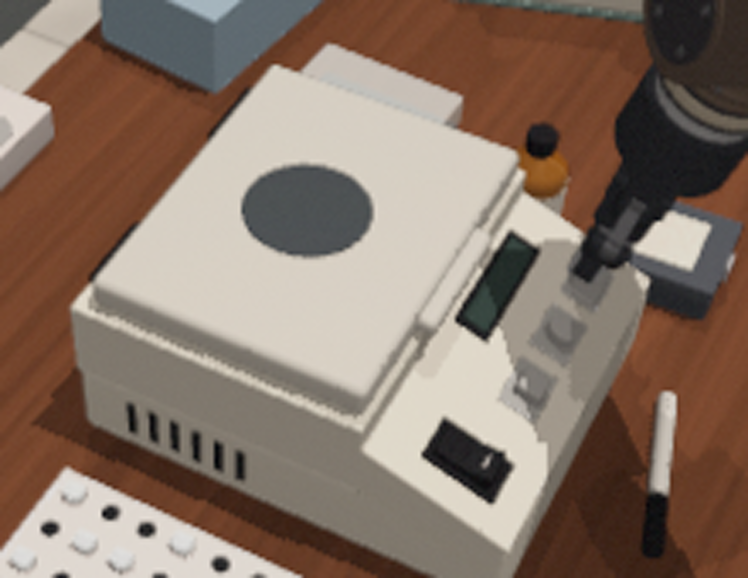

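The fingertip has ended up 6–8 mm too far up the slope: its rear edge is at the plate's rear edge, about row 241. I'll lift a little, shift down the slope and re-press in small steps so I can see the spring's force curve.

>>> drive_tool --series '[[[-0.15, 0, 0], [0, 0, 0]], [[-0.12, 0, 0.1], [0, 0, 0]], [[0, -0.04, 0.1], [0, 0, 0]], [[0, 0, 0], [0, 0, 0]]]'

```text
time: 10.8
eef_pos: [0.4396, -0.1393, 0.1123]
tcp_rot: [0.796, 0.022, -0.605, 0.016]
contact_force: [0.1, 0.5, 0.1]
opening: 0.004
```

```bash
python3 - <<'E'
from h import *
from plant import ctrl
R=tgt(15,-1);b=cen(P,pan(P[6]-.002,-.088,.010))[0]
c=ctrl.read_camera("wrist");im=c["img"][:,:,::-1]
cv2.imwrite("pics/l_w.png",cv2.resize(im[180:340,200:440],None,fx=3,fy=3,interpolation=cv2.INTER_CUBIC))
go(b-R.apply([.011,0,0]),R)
E
```

```text
t 10.85 pos [ 0.4399 -0.1395  0.1124] F [-0.01  0.13 -0.82] op -0.0 q [-0.617 -0.171  2.33   0.239  0.783  0.747]
shift units [ 0.18  -0.013 -0.058] rot deg [ 1.41 -0.56  0.43] tool x,y,z [[0.27, 0.01, -0.96], [0.05, -1.0, -0.0], [-0.96, -0.05, -0.27]]
```

View pics/l_w.png

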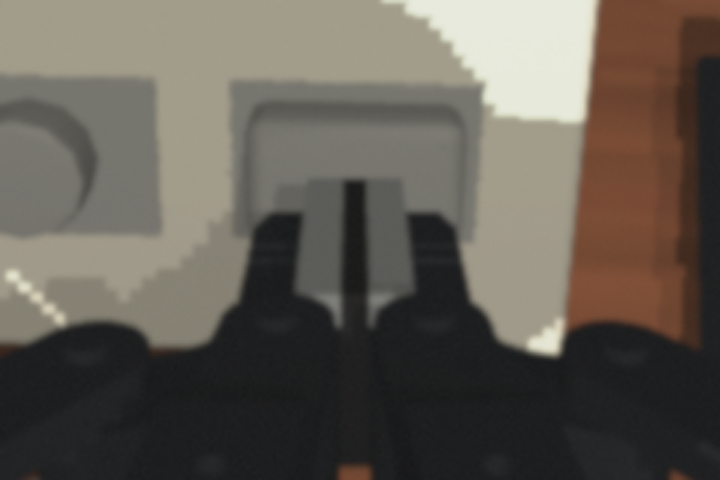

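The key sprang back up and the fingertip is now centred over it: tip edge at crop row 180, key top spanning rows 105–225. I'll press in small steps.

>>> drive_tool --series '[[[0.1, 0, 0], [0, 0, 0]], [[0.06, 0, 0], [0, 0, 0]], [[0, 0, 0], [0, 0, 0]]]'

```text
time: 11.15
eef_pos: [0.442, -0.1394, 0.1034]
tcp_rot: [0.796, 0.021, -0.605, 0.016]
contact_force: [-0.6, -0.7, 1.4]
opening: -0.004
```

>>> drive_tool --series '[[[0.07, 0, 0], [0, 0, 0]], [[0, 0, 0], [0, 0, 0]]]'

```text
time: 11.35
eef_pos: [0.4434, -0.1393, 0.1001]
tcp_rot: [0.796, 0.022, -0.605, 0.016]
contact_force: [-2.3, -0.5, 3.6]
opening: -0.004
```

>>> drive_tool --series '[[[0.07, 0, 0], [0, 0, 0]], [[0.01, 0, 0], [0, 0, 0]]]'

```text
time: 11.55
eef_pos: [0.4443, -0.1394, 0.0982]
tcp_rot: [0.795, 0.023, -0.606, 0.016]
contact_force: [-10.9, 2.2, 12.5]
opening: 0.003
```

>>> drive_tool --series '[[[0.05, 0, 0.01], [0, 0, 0]], [[0.05, 0, 0.01], [0, 0, 0]], [[0.05, 0, 0.01], [0, 0, 0]], [[0.05, 0, 0.01], [0, 0, 0]]]'

```text
time: 11.95
eef_pos: [0.4445, -0.1396, 0.0979]
tcp_rot: [0.791, 0.03, -0.61, 0.018]
contact_force: [-16.7, 4.0, 24.5]
opening: -0.002
```

```bash
python3 - <<'E'
from h import *
from plant import ctrl
for n in ["wrist","top"]:
    c=ctrl.read_camera(n);im=c["img"][:,:,::-1]
    im=im[180:340,200:440] if n=="wrist" else im[140:320,220:460]
    cv2.imwrite(f"pics/m_{n}.png",cv2.resize(im,None,fx=3,fy=3,interpolation=cv2.INTER_CUBIC))
s=ctrl.get_state();print(s["time"],s["contact_force"],s["eef_pos"])
E
```

```text
12.05 [-17.19491102   4.45433262  25.01749025] [ 0.44454845 -0.13963266  0.0979469 ]
```

View pics/m_wrist.png

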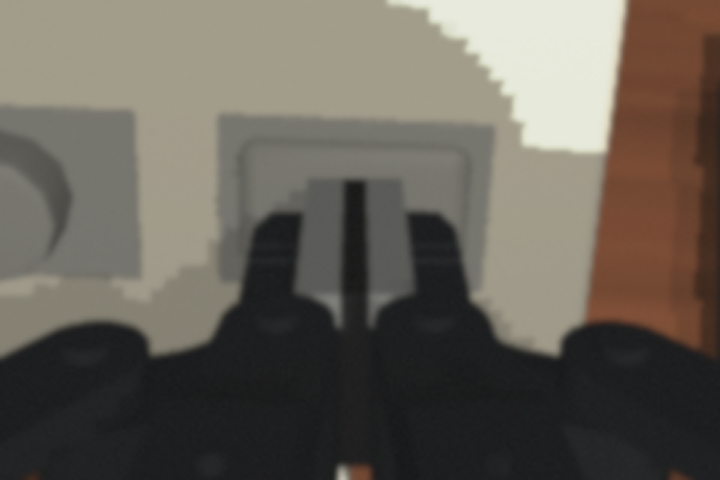

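View pics/m_top.png

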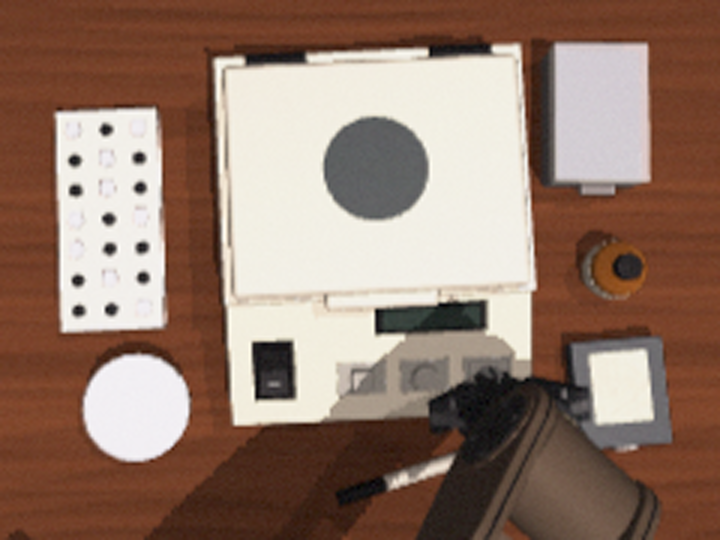

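The short key is clearly down: its visible rear wall shrank from about 20 to 10 crop px, and the tip sits on it at (355,180). The lid is shut, the rocker is on, and the neighbouring items haven't moved. I'll hand it in.

```bash
python3 -c "
from plant import ctrl
print(ctrl.sign_off()); s=ctrl.get_state(); print(s['time'],s['contact_force'])"
```

```text
the job is handed in; nothing more can be done
None
the job is handed in; nothing more can be done
```

The job is handed in at about 12 s of the 56 s allowed, with the closed fingers still holding the short-spin key down. No verdict was reported.

- **Rocker:** I pressed it over to its stop. The force rose to about 63 N there, well above the 5 N needed, and the pictures afterwards show it on.
- **Lid:** I pushed it down along its arc until it met its stop. The fingertip stopped at 149 mm above the bench, which matches a fully shut lid.
- **Short-spin key:** The first press also reached a hard stop, but the fingertip had landed 6–8 mm too far up the slope. I let the key spring back, re-centred and pressed again. The force rose from about 1.5 to 4 N along the spring, then jumped to 12 N or more at the stop.
- **Last checks:** The tool was pressing with about 30 N. The pictures show the key down, the lid shut and the rocker on. The start key looked up in the last close-up. The lid key showed no sign of being pressed, but the last views of it were less clear. Nothing else on the bench had visibly moved.

None of the last checks failed or disagreed. Joint values can't be read directly, so these results rest on force, position and the pictures.

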